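# Sweep the rack foot caps off the sorting deck into the bin

### The job

Clear the three loose black post foot caps off the raised sorting deck: with the closed fingers, sweep them along the deck and over its open end so that they drop into the open grey bin standing against that end. Only push them, never pick them up or lift them off the deck, and do not disturb the round tin on the deck, the shoe carton at the other end, the tape roll or the mallet. Finish with all three caps lying still in the bin.

Things in the scene. Friction and masses are not known exactly. Their poses are not given: they have to be found in the camera images.
- deck: fixed raised plywood sorting deck, 250 mm along its x, 320 mm along its y, top surface 70 mm above the bench and above its origin. Along its two long sides (its +x and -x sides) run rims 16 mm wide that stand 12 mm above the top surface, leaving 218 mm between them; its two ends (at its y = +160 mm and -160 mm) are open, without rim. Origin: centre of its footprint at bench height; z up.
- bin: fixed open grey plastic bin standing on the bench against one end of the deck (either its +y or its -y end, it varies; 1 mm gap), 250 mm along its x, 130 mm along its y, 62 mm high, so its rim is 8 mm lower than the deck's top; walls and floor 5 mm, inside 240 x 120 mm. Its axes are parallel to the deck's. Origin: centre of its underside on the bench.
- cap_a: black plastic foot cap for a rack post: an upright square cup 42 x 42 mm, 24 mm high, walls 4 mm, one inner corner filled so that the socket is L-shaped; about 30 g, lies loose on the deck with the open side up, its sides turned up to about 30 degrees from the deck's. Origin: centre of its underside; z up; x and y along its sides.
- cap_b: black plastic foot cap for a rack post: an upright square cup 42 x 42 mm, 24 mm high, walls 4 mm, one inner corner filled so that the socket is L-shaped; about 30 g, lies loose on the deck with the open side up, its sides turned up to about 30 degrees from the deck's. Origin: centre of its underside; z up; x and y along its sides.
- cap_c: black plastic foot cap for a rack post: an upright square cup 42 x 42 mm, 24 mm high, walls 4 mm, one inner corner filled so that the socket is L-shaped; about 30 g, lies loose on the deck with the open side up, its sides turned up to about 30 degrees from the deck's. Origin: centre of its underside; z up; x and y along its sides. It lies about 60 to 75 mm from cap_a, beyond it in the deck's +y direction, in line with it along the deck to within about 12 mm.
- tin: round closed metal tin with bright lid standing on the deck among the caps, 60 mm diameter, 28 mm high, about 90 g, loose; must not be moved. The tin, cap_a and cap_b lie in three different rows running along the deck's y, about 70 mm apart (in any order). Origin: centre of its underside.
- carton: closed shoe carton, cardboard with a dark grey lid, 204 mm along its x, 124 mm along its y, 94 mm high, 0.7 kg, loose on the bench 4 mm off the end of the deck opposite to the bin; its top is 24 mm above the deck's top. Must not be moved. Origin: centre of its underside.
- tape: roll of brown parcel tape lying flat on the bench to the robot's left of the deck, bin and carton, 96 mm outer and 76 mm inner diameter, 48 mm high; must not be moved. Origin: centre of its underside.
- mallet: rubber mallet lying on the bench to the robot's right of the deck, bin and carton, its handle pointing away from the robot: head a cylinder 54 mm across and 90 mm long, lying along its y and centred on its origin in x and y; handle 24 mm thick runs to 224 mm along its -x. Highest point 54 mm above the bench. Must not be moved. Origin: bench height under the middle of the head.

How it is judged:
By the outcome, as a careful person would: the job done as asked, in the order asked, and still so for the second after the job is handed in, with the robot touching nothing.
It also fails if it takes over 51 s, if anything falls off the work surface, if the arm or the gripper's body presses on something with over 40 N, if the wrist force passes 120 N, or if a joint passes its speed limit or range.

### The arm

A 7-joint arm with a two-finger parallel gripper is mounted at the origin on the work surface. World frame = base frame: x ahead of the robot, y to its left, z up, the work surface at z = 0. Lengths are in m, angles in rad, forces in N, time in s.
With the tool pointing down it reaches from about 0.425 to 0.875 m from the base axis. Payload 8.4 kg.
Tool frame: the origin (TCP) lies midway between the tips of the shut fingers; the grasp point (between the pads) lies 19 mm behind it (hold_point_z is the distance from the TCP to the grasp point, in m); z points along the fingers, y is the direction in which the jaws open and shut (so a half turn about z gives the same grasp; the last joint's range is limited). The gripper opens to 87 mm and grips with 3 to 60 N. Pads are 19 mm wide; open, the fingers measure 117 mm over their backs; the gripper's body (75 mm by 190 mm) begins 51 mm behind the grasp point.
Start: joints at [-1.378, 0.333, 0.04, 1.465, -0.013, 1.343, -0.059], TCP at [0.187, 0.622, 0.223] pointing down, gripper open.
Joint ranges: [-2.58, 2.58], [-0.38, 2.09], [-1.3, 1.39], [0.25, 2.4], [-1.5, 4.64], [0.08, 2.09], [-2.65, 2.65]. Speed limits (rad/s): [2.22, 2.22, 2.79, 2.79, 3.14, 3.14, 3.14].

### API

Orientations are given as a unit quaternion [w, x, y, z].
In Python, from plant import read_state, get_image, camera_info, finish_job, hold_point_z gives the robot as it stands.
- The arm moves only by the shell command python3 -m inch 'ROWS' [OPENING] [FORCE]. ROWS is JSON, a list of rows, each an object with "linear": the shift along the tool's x, y, z in units of 30 mm (1.0 is 30 mm), a list of three; "rot": the turn, a rotation vector about the tool's x, y, z in units of 6 degrees (1.0 is 6 degrees), a list of three. In form: [{"linear": [x, y, z], "rot": [wx, wy, wz]}, ...]. A call has 1 to 10 rows; each row is the pose to reach, as a shift and turn from the pose commanded when the call began, along the tool's axes at that moment; what a row does not reach only later rows make up. A row lasts 1/10 s, in which the tool goes at most 50 mm and 8.59 degrees, less where a joint would pass 70% of its speed; a pose out of reach is approached as far as the arm can. A call with a gripper value outside its range is refused whole. OPENING is the opening, from -1 (shut) to 1 (fully open), set as the call begins (- or left out, the last holds). The fingers move at their own pace and stop on an object; FORCE is the grip in N (left out, the last holds). Time passes only in rows, so rows that repeat a pose let the fingers close. It gives the time, the measured TCP pose, the force and the opening at its end, in the units of the state.
- read_state(): the state, without advancing time (a new reading comes with each control period).
- get_image(name): name is "side" or "top"; returns the picture (384x512x3 uint8, blue, green, red); there is no depth.
- camera_info(name): a dict with "fx", "fy", "cx", "cy" (pixels), "k1" (the pictures are not rectified: a ray, as slopes to the right and down, at radius r is drawn at 1 + k1 r^2 times it, then the intrinsics apply), "eye" and "rotation" of the camera in the world. Camera axes: x right, y up, looking along -z (the intrinsics and any distortion apply to the point x, -y, -z); pixel columns grow to the right and rows downward; lengths in m; the calibration is good to about 2 mm. A picture is of the moment at which its call begins. camera_info takes no time and is no camera call.
- finish_job(): hands the job in, once; it reports no verdict.
The state is a dict: "time_s": time; "joints": joint angles; "qvel": joint speeds; "tau": joint torques, N m; "tcp_pos": TCP position; "tool_rot": TCP orientation; "wrist_force": force on the tool from outside, world axes, zero at the start; "moment": the same for the moment, N m; "grip_width": finger opening in m.
Only numpy, scipy, OpenCV 4.12 (cv2) and the standard library are available. Lean on these libraries where they do the work, as an engineer would, in place of code of your own. Each camera call takes 0.05 s, during which the arm holds its last target.

## Working session

There is one attempt and no reset: what is moved stays moved. The work goes in short steps, Python scripts to look and compute and a shell command to move; the robot and the scene stay as the last step left them, time stands still between calls to the robot, and variables do not carry over. Pictures are saved under pics/ and viewed, and the job is handed in when it is done.

```bash
ls; mkdir -p pics; python3 - <<'E'
from plant import *
import cv2
s=read_state();print(s)
for n in("top","side"):
    print(n,camera_info(n)); cv2.imwrite(f"pics/{n}0.png",get_image(n))
E
```

```text
pics
{'time_s': 0.0, 'joints': array([-1.37820999,  0.33388777,  0.03988542,  1.46630322, -0.01336957,
        1.34331686, -0.05851268]), 'qvel': array([ 0.00063807,  0.00102074, -0.00044297, -0.0001448 , -0.00019615,
        0.00014506,  0.00091652]), 'tau': array([-2.46153986e-04, -6.56342053e+01,  1.33526120e+00, -4.03800237e+01,
       -5.97881922e-02,  4.45736060e-02,  2.39860792e-04]), 'tcp_pos': array([0.1868874 , 0.62204123, 0.22165878]), 'tool_rot': array([-4.80783093e-05,  1.45393143e-01,  9.89373617e-01, -8.23452015e-04]), 'wrist_force': array([ 0.5325848 , -0.5909064 ,  0.09222172]), 'moment': array([-0.00313099, -0.03629831, -0.00715959]), 'grip_width': 0.0872506637207426}
top {'fx': 353.26042993400534, 'fy': 353.26042993400534, 'cx': 257.32127903138365, 'cy': 192.99100353798318, 'k1': -0.09289320197577522, 'eye': array([0.38663772, 0.00788401, 0.97531878]), 'rotation': array([-0.68827415, -0.07375783,  0.07889575,  0.71736597])}
side {'fx': 382.6302046240775, 'fy': 382.6302046240775, 'cx': 264.18356994895595, 'cy': 189.01446335054047, 'k1': -0.0571567437061804, 'eye': array([ 0.31281596, -0.82409693,  0.70347712]), 'rotation': array([ 0.88448819,  0.44231264, -0.07665151, -0.12714056])}
```

View pics/top0.png

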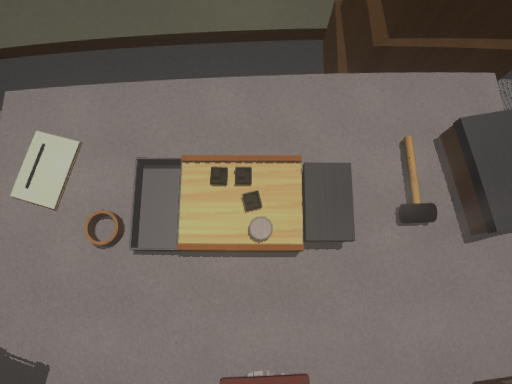

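View pics/side0.png

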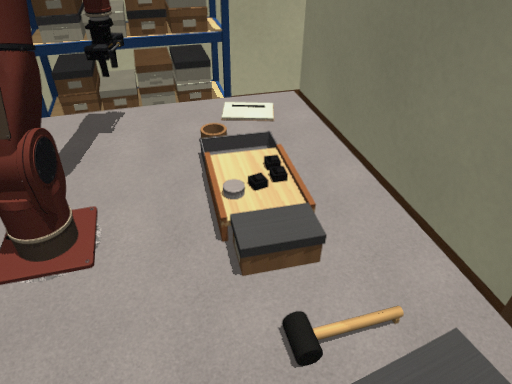

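The top view shows the bin at the image left (world +y) and the carton at the right. Two caps are in the far row at about (219,176) and (243,176), the third at (252,201), and the tin at (261,229). Next I'll measure them.

```bash
cat > h.py <<'E'
import numpy as np,cv2
from plant import *
from scipy.spatial.transform import Rotation as R
def cam(n):
    c=camera_info(n);q=c['rotation'];return c,R.from_quat([q[1],q[2],q[3],q[0]]).as_matrix(),np.array(c['eye'])
def ray(n,p):
    c,M,e=cam(n);K=np.array([[c['fx'],0,c['cx']],[0,c['fy'],c['cy']],[0,0,1.]])
    u=cv2.undistortPoints(np.array([[p]],float),K,np.array([c['k1'],0,0,0,0.]))[0,0]
    d=M@np.array([u[0],-u[1],-1]);return e,d/np.linalg.norm(d)
def plane(n,p,z):
    e,d=ray(n,p);return e+d*(z-e[2])/d[2]
def tri(p1,p2):
    e1,d1=ray('top',p1);e2,d2=ray('side',p2)
    A=np.c_[d1,-d2];t=np.linalg.lstsq(A,e2-e1,rcond=None)[0]
    a=e1+t[0]*d1;b=e2+t[1]*d2;return (a+b)/2,np.linalg.norm(a-b)
E
python3 - <<'E'
import cv2
t=cv2.imread('pics/top0.png');s=cv2.imread('pics/side0.png')
cv2.imwrite('pics/topc.png',cv2.resize(t[145:265,125:365],None,fx=3.3,fy=3.3,interpolation=cv2.INTER_CUBIC))
cv2.imwrite('pics/sidec.png',cv2.resize(s[120:280,190:330],None,fx=3.7,fy=3.7,interpolation=cv2.INTER_CUBIC))
from h import *
for nm,im,box in(('top',t,(185,305,165,245)),('side',s,(210,295,148,205))):
    g=im.max(2);m=np.zeros_like(g);x0,x1,y0,y1=box;m[y0:y1,x0:x1]=(g[y0:y1,x0:x1]<75)*255
    n,l,st,c=cv2.connectedComponentsWithStats(m)
    for i in range(1,n):
        if st[i,4]>40: print(nm,st[i],c[i], plane(nm,c[i],.09).round(4))
E
```

```text
top [302 165   3  77 159] [303.37735849 198.13207547] [ 0.5627 -0.1201  0.09  ]
top [210 168  17  17 262] [218.4389313  175.74045802] [0.631  0.0963 0.09  ]
top [236 168  15  16 240] [243.  175.5] [0.629  0.0325 0.09  ]
top [243 191  18  20 247] [251.52631579 200.48178138] [0.562  0.0129 0.09  ]
side [210 148  29   4  62] [220.51612903 148.77419355] [0.4978 0.1966 0.09  ]
side [265 156  22  26 386] [275.11658031 168.43005181] [0.6276 0.0472 0.09  ]
side [248 173  20  17 238] [257.32352941 181.31512605] [ 0.5599 -0.0011  0.09  ]
side [210 181   7  24  63] [212.11111111 194.53968254] [ 0.4287 -0.0273  0.09  ]
```

View pics/topc.png

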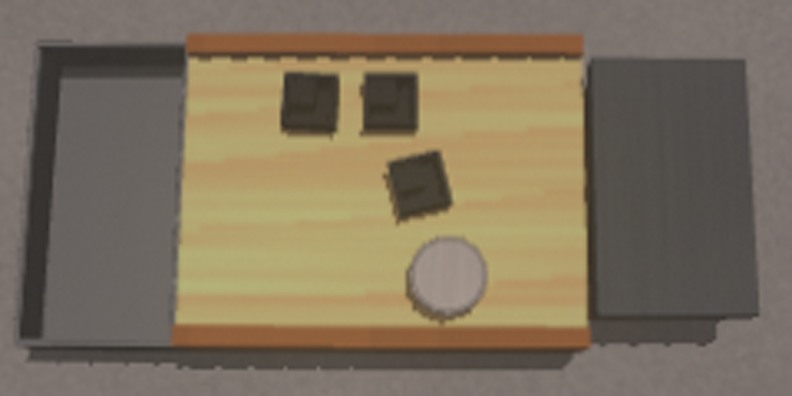

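View pics/sidec.png

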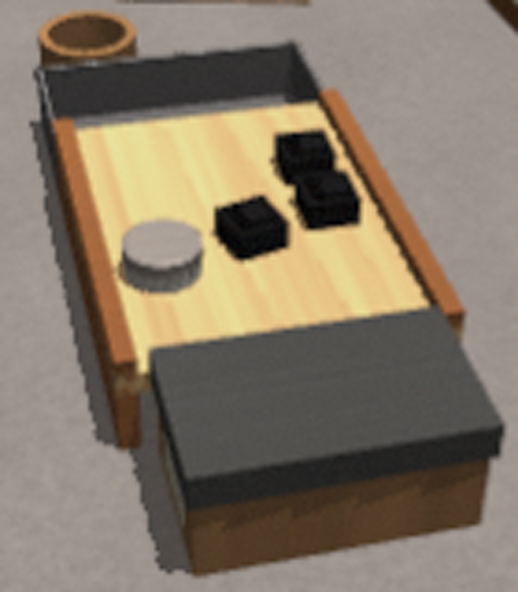

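```bash
python3 - <<'E'
from h import *
T=lambda u,v:(125+u/3.3-.35,145+v/3.3-.35); S=lambda u,v:(190+u/3.7-.36,120+v/3.7-.36)
for k,a,b in [('left cap +x+y top',(286,73),(328,132)),('mid cap +x -y',(417,73),(358,194)),('b +y+x?',(387,162),(262,198)),('b +x-y',(438,151),(288,229)),('tin top',(450,275),(161,239)),
 ('rim far/bin outer top',(187,35),(331,91)),('rim far/carton outer',(582,35),(463,313)),('rim near bin outer',(172,346),(55,120)),('rim near carton outer',(589,347),(112,365)),('carton top far -y',(746,60),(500,430)),('bin far corner',(40,44),(297,44))]:
    p,d=tri(T(*a),S(*b)); print(k,p.round(4),'miss',round(d*1e3,1))
print('rim tops on z=.082:')
for a in [(187,35),(582,35),(172,346),(589,347)]: print(plane('top',T(*a),.082).round(4))
print('deck ends at .07'); 
for a in [(187,60),(173,325),(583,60),(588,325)]: print(plane('top',T(*a),.07).round(4))
print('cap tops .094')
for k,P in dict(l=[(286,73),(340,74),(337,128),(284,128)],m=[(365,74),(417,73),(417,128),(365,128)],b=[(387,162),(438,151),(450,204),(400,215)]).items():
    q=np.array([plane('top',T(*a),.094) for a in P]); print(k,q.round(3)[:,:2].tolist(),q.mean(0).round(4))
E
```

```text
left cap +x+y top [0.6582 0.1143 0.0891] miss 3.7
mid cap +x -y [0.6492 0.0109 0.0973] miss 0.6
b +y+x? [0.5806 0.037  0.0886] miss 0.7
b +x-y [ 0.5888 -0.0032  0.0853] miss 0.1
tin top [ 0.4899 -0.0081  0.0982] miss 0.4
rim far/bin outer top [0.6932 0.1963 0.0783] miss 3.9
rim far/carton outer [ 0.6813 -0.1236  0.0784] miss 1.0
rim near bin outer [0.4471 0.2062 0.0802] miss 2.8
rim near carton outer [ 0.4318 -0.1121  0.0782] miss 0.9
carton top far -y [ 0.6511 -0.2517  0.0905] miss 1.9
bin far corner [0.701  0.3244 0.0567] miss 0.9
rim tops on z=.082:
[0.6939 0.1953 0.082 ]
[ 0.6806 -0.1232  0.082 ]
[0.4456 0.2059 0.082 ]
[ 0.4321 -0.1117  0.082 ]
deck ends at .07
[0.6767 0.1976 0.07  ]
[0.4625 0.2078 0.07  ]
[ 0.6633 -0.1242  0.07  ]
[ 0.4496 -0.1136  0.07  ]
cap tops .094
l [[0.655, 0.114], [0.652, 0.071], [0.608, 0.075], [0.61, 0.116]] [0.6314 0.0941 0.094 ]
m [[0.651, 0.052], [0.65, 0.011], [0.606, 0.013], [0.608, 0.053]] [0.6288 0.032  0.094 ]
b [[0.58, 0.037], [0.587, -0.003], [0.545, -0.011], [0.538, 0.028]] [0.5623 0.0128 0.094 ]
```

```bash
python3 -m inch '[{"linear":[-3,-2.5,0],"rot":[0,0,2]},{"linear":[-6,-5,0],"rot":[0,0,4]},{"linear":[-9,-7.5,0],"rot":[0,0,6]},{"linear":[-10,-8.4,0],"rot":[0,0,6.3]},{"linear":[-10,-8.4,0],"rot":[0,0,6.3]},{"linear":[-10,-8.4,0],"rot":[0,0,6.3]},{"linear":[-10,-8.4,0],"rot":[0,0,6.3]},{"linear":[-10,-8.4,0],"rot":[0,0,6.3]}]' -1
cat >> h.py <<'E'
def to(w,yaw=-2.4,s=None):
    s=s or read_state();q=s['tool_rot'];M=R.from_quat([q[1],q[2],q[3],q[0]])
    d=M.inv().apply(np.array(w)-s['tcp_pos'])/.03
    c,n=np.cos(np.radians(yaw)),np.sin(np.radians(yaw))
    G=R.from_matrix(np.array([[n,c,0],[-c,n,0],[0,0,-1.]]))
    print('lin',d.round(2),'rot',((M.inv()*G).as_rotvec(degrees=True)/6).round(2),'tcp',s['tcp_pos'].round(4),'t',round(s['time_s'],2),'F',s['wrist_force'].round(1))
C=np.array([.563,.042]);U=np.array([.042,.9991]);V=np.array([.9991,-.042])
def D(v,u,z):return np.r_[C+v*V+u*U,z]
E
python3 -c "
from h import *
print(D(.066,-.08,.14));to(D(.066,-.08,.14))"
```

```text
time_s: 0.9
tcp_pos: [0.4029, 0.292, 0.2225]
tool_rot: [-0.0, 0.459, 0.889, -0.0]
wrist_force: [0.4, 0.7, -1.2]
grip_width: 0.0309
[ 0.6255806 -0.0407     0.14     ]Traceback (most recent call last):
  File "<string>", line 3, in <module>
    print(D(.066,-.08,.14));to(D(.066,-.08,.14))
                            ~~^^^^^^^^^^^^^^^^^^
  File "h.py", line 20, in to
    G=R.from_matrix(np.array([[n,c,0],[-c,n,0],[0,0,-1.]]))
  File "scipy/spatial/transform/_rotation.pyx", line 1143, in scipy.spatial.transform._rotation.Rotation.from_matrix
ValueError: Non-positive determinant (left-handed or null coordinate frame) in rotation matrix 0: [[-0.04187565  0.99912283  0.        ]
 [-0.99912283 -0.04187565  0.        ]
 [ 0.          0.         -1.        ]].
```

```bash
sed -i 's/\[\[n,c,0\],\[-c,n,0\]/[[-n,c,0],[c,n,0]/' h.py
python3 -c "
from h import *
to(D(.066,-.08,.18))"
```

```text
lin [-13.34  -0.37   1.42] rot [-0.   0.   6.3] tcp [0.4029 0.292  0.2225] t 0.9 F [ 0.4  0.7 -1.2]
```

```bash
python3 -m inch '[{"linear":[-1.6,0,0],"rot":[0,0,0.8]},{"linear":[-3.2,0,0],"rot":[0,0,1.6]},{"linear":[-4.8,-0.1,0],"rot":[0,0,2.4]},{"linear":[-6.4,-0.2,0],"rot":[0,0,3.2]},{"linear":[-8,-0.25,0],"rot":[0,0,4]},{"linear":[-9.6,-0.3,0],"rot":[0,0,4.8]},{"linear":[-11.2,-0.3,0.5],"rot":[0,0,5.6]},{"linear":[-12.8,-0.35,1],"rot":[0,0,6.3]},{"linear":[-13.34,-0.37,1.42],"rot":[0,0,6.3]},{"linear":[-13.34,-0.37,1.42],"rot":[0,0,6.3]}]'
python3 - <<'E'
from h import *
to(D(.066,-.08,.10));to(D(.066,-.08,.077))
t=get_image('top');s=get_image('side')
cv2.imwrite('pics/a1.png',np.hstack([cv2.resize(t[130:270,125:365],(480,280)),cv2.resize(s[80:280,190:330],(280,400))[:280]]))
E
```

```text
time_s: 1.9
tcp_pos: [0.6244, -0.0411, 0.1775]
tool_rot: [-0.0, 0.723, 0.691, -0.002]
wrist_force: [-0.5, -0.5, 0.8]
grip_width: 0.0005
lin [0.02 0.05 2.58] rot [-0.03  0.03 -0.03] tcp [ 0.6244 -0.0411  0.1775] t 1.9 F [-0.5 -0.5  0.8]
lin [0.02 0.05 3.35] rot [-0.03  0.03 -0.03] tcp [ 0.6244 -0.0411  0.1775] t 1.9 F [-0.5 -0.5  0.8]
```

View pics/a1.png

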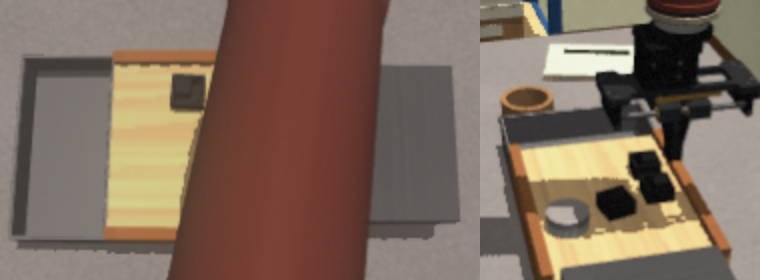

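The side view shows the shut fingers hovering behind the far row with nothing touched, while the arm hides the middle of the top view. Lowering now.

```bash
python3 -m inch '[{"linear":[0,0.05,1],"rot":[0,0,0]},{"linear":[0,0.05,2],"rot":[0,0,0]},{"linear":[0,0.05,2.7],"rot":[0,0,0]},{"linear":[0,0.05,3.1],"rot":[0,0,0]},{"linear":[0,0.05,3.3],"rot":[0,0,0]},{"linear":[0,0.05,3.3],"rot":[0,0,0]},{"linear":[0,0.05,3.3],"rot":[0,0,0]}]'
python3 - <<'E'
from h import *
to(D(.066,-.05,.077));to(D(.066,.175,.077))
s=get_image('side')
cv2.imwrite('pics/a2.png',cv2.resize(s[80:280,190:330],None,fx=3,fy=3))
E
```

```text
time_s: 2.7
tcp_pos: [0.6272, -0.0373, 0.0822]
tool_rot: [0.0, 0.721, 0.693, 0.001]
wrist_force: [-0.2, 0.5, -0.3]
grip_width: 0.0004
lin [ 0.88 -0.05  0.17] rot [ 0.01 -0.    0.02] tcp [ 0.6272 -0.0373  0.0822] t 2.7 F [-0.2  0.5 -0.3]
lin [ 8.38 -0.03  0.17] rot [ 0.01 -0.    0.02] tcp [ 0.6272 -0.0373  0.0822] t 2.7 F [-0.2  0.5 -0.3]
```

View pics/a2.png

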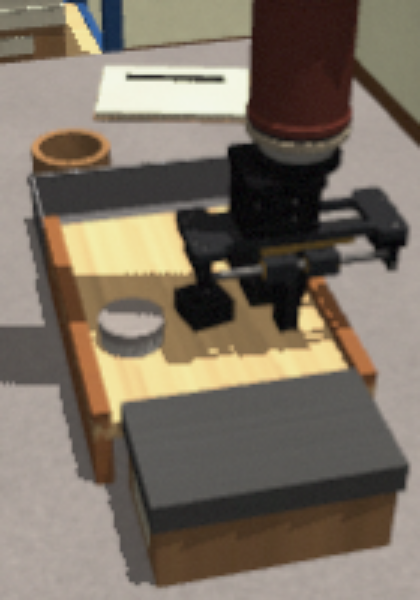

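```bash
python3 -m inch '[{"linear":[0.2,0,0.1],"rot":[0,0,0]},{"linear":[0.4,0,0.1],"rot":[0,0,0]},{"linear":[0.6,0,0.1],"rot":[0,0,0]},{"linear":[0.8,0,0.1],"rot":[0,0,0]},{"linear":[1.0,0,0.1],"rot":[0,0,0]},{"linear":[1.2,0,0.1],"rot":[0,0,0]},{"linear":[1.4,0,0.1],"rot":[0,0,0]},{"linear":[1.6,0,0.1],"rot":[0,0,0]},{"linear":[1.8,0,0.1],"rot":[0,0,0]},{"linear":[2.0,0,0.1],"rot":[0,0,0]}]'
python3 - <<'E'
from h import *
to(D(.066,.175,.078))
s=get_image('side');t=get_image('top')
cv2.imwrite('pics/a3.png',np.hstack([cv2.resize(s[120:240,190:330],None,fx=3,fy=3),cv2.resize(t[145:265,125:265],None,fx=2.6,fy=3)]))
E
```

```text
time_s: 3.75
tcp_pos: [0.629, 0.0228, 0.078]
tool_rot: [0.0, 0.721, 0.693, -0.0]
wrist_force: [-0.6, -0.7, -0.1]
grip_width: 0.0005
lin [ 6.38 -0.02 -0.  ] rot [-0.    0.    0.01] tcp [0.629  0.0228 0.078 ] t 3.75 F [-0.6 -0.7 -0.1]
```

View pics/a3.png

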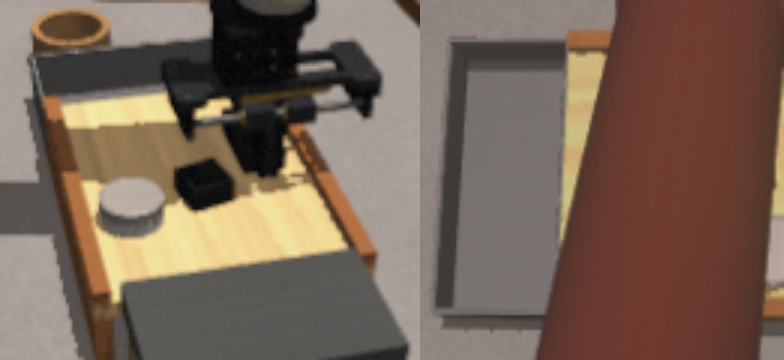

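The side view shows the fingers behind the far row and already pushing; cap b and the tin haven't moved. I'll keep sweeping.

```bash
python3 -m inch '[{"linear":[0.2,0,0],"rot":[0,0,0]},{"linear":[0.4,0,0],"rot":[0,0,0]},{"linear":[0.6,0,0],"rot":[0,0,0]},{"linear":[0.8,0,0],"rot":[0,0,0]},{"linear":[1.0,0,0],"rot":[0,0,0]},{"linear":[1.2,0,0],"rot":[0,0,0]},{"linear":[1.4,0,0],"rot":[0,0,0]},{"linear":[1.6,0,0],"rot":[0,0,0]},{"linear":[1.8,0,0],"rot":[0,0,0]},{"linear":[2.0,0,0],"rot":[0,0,0]}]'
python3 - <<'E'
from h import *
to(D(.066,.175,.078))
s=get_image('side');t=get_image('top')
cv2.imwrite('pics/a4.png',np.hstack([cv2.resize(s[120:240,190:330],None,fx=3,fy=3),cv2.resize(t[145:265,125:265],None,fx=2.6,fy=3)]))
E
```

```text
time_s: 4.85
tcp_pos: [0.6314, 0.0828, 0.0779]
tool_rot: [0.0, 0.721, 0.693, -0.0]
wrist_force: [0.0, -0.5, 0.8]
grip_width: 0.0007
lin [ 4.38 -0.01 -0.  ] rot [-0.    0.    0.01] tcp [0.6314 0.0828 0.0779] t 4.85 F [ 0.  -0.5  0.8]
```

View pics/a4.png

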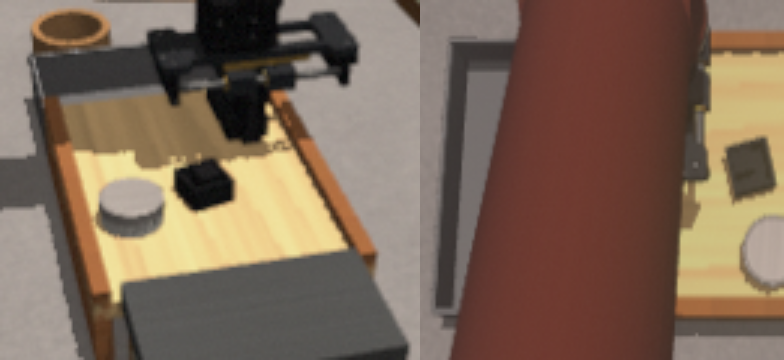

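```bash
python3 -m inch '[{"linear":[0.2,0,0],"rot":[0,0,0]},{"linear":[0.4,0,0],"rot":[0,0,0]},{"linear":[0.6,0,0],"rot":[0,0,0]},{"linear":[0.8,0,0],"rot":[0,0,0]},{"linear":[1.0,0,0],"rot":[0,0,0]},{"linear":[1.2,0,0],"rot":[0,0,0]},{"linear":[1.4,0,0],"rot":[0,0,0]},{"linear":[1.6,0,0],"rot":[0,0,0]},{"linear":[1.8,0,0],"rot":[0,0,0]},{"linear":[2.0,0,0],"rot":[0,0,0]}]'
python3 - <<'E'
from h import *
to(D(.066,.175,.078))
s=get_image('side');t=get_image('top')
cv2.imwrite('pics/a5.png',np.hstack([cv2.resize(s[120:240,190:330],None,fx=3,fy=3),cv2.resize(t[145:265,125:265],None,fx=2.6,fy=3)]))
E
```

```text
time_s: 5.95
tcp_pos: [0.6339, 0.1428, 0.078]
tool_rot: [0.0, 0.721, 0.693, 0.0]
wrist_force: [0.5, 0.1, 0.7]
grip_width: 0.0003
lin [ 2.38 -0.02 -0.  ] rot [ 0.   -0.    0.01] tcp [0.6339 0.1428 0.078 ] t 5.95 F [0.5 0.1 0.7]
```

View pics/a5.png

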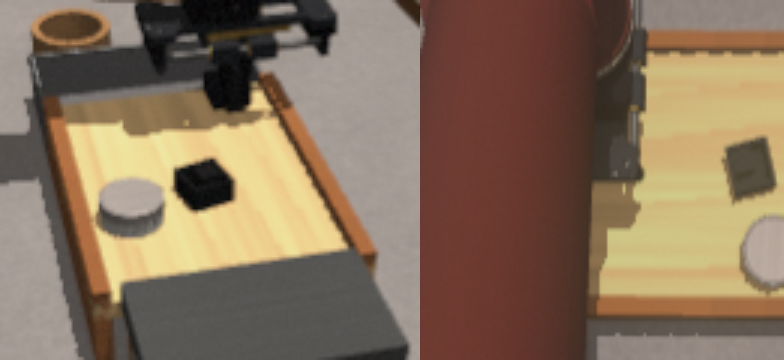

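The row behind the fingers is empty, so both caps are ahead of them. The tin and cap b haven't moved. I'll push over the end.

```bash
python3 -m inch '[{"linear":[0.2,0,0],"rot":[0,0,0]},{"linear":[0.4,0,0],"rot":[0,0,0]},{"linear":[0.6,0,0],"rot":[0,0,0]},{"linear":[0.8,0,0],"rot":[0,0,0]},{"linear":[1.0,0,0],"rot":[0,0,0]},{"linear":[1.2,0,0],"rot":[0,0,0]},{"linear":[1.5,0,0],"rot":[0,0,0]},{"linear":[1.8,0,0],"rot":[0,0,0]},{"linear":[2.1,0,0],"rot":[0,0,0]},{"linear":[2.4,0,0],"rot":[0,0,0]}]'
python3 -m inch '[{"linear":[0,0,-0.5],"rot":[0,0,0]},{"linear":[0,0,-1.5],"rot":[0,0,0]},{"linear":[0,0,-2.4],"rot":[0,0,0]},{"linear":[0,0,-2.4],"rot":[0,0,0]}]'
python3 - <<'E'
from h import *
to(D(0,-.08,.15))
s=get_image('side');t=get_image('top')
cv2.imwrite('pics/a6.png',np.hstack([cv2.resize(s[120:240,190:330],None,fx=3,fy=3),cv2.resize(t[145:265,125:265],None,fx=2.6,fy=3)]))
E
```

```text
time_s: 7.05
tcp_pos: [0.6367, 0.2153, 0.0779]
tool_rot: [-0.0, 0.721, 0.693, -0.0]
wrist_force: [0.4, 1.0, -0.1]
grip_width: 0.0006
time_s: 7.45
tcp_pos: [0.6393, 0.2141, 0.1555]
tool_rot: [0.001, 0.722, 0.692, 0.003]
wrist_force: [0.4, 0.3, 0.5]
grip_width: 0.0007
lin [-8.5  -2.31  0.14] rot [ 0.06 -0.03  0.01] tcp [0.6393 0.2141 0.1555] t 7.45 F [0.4 0.3 0.5]
```

View pics/a6.png

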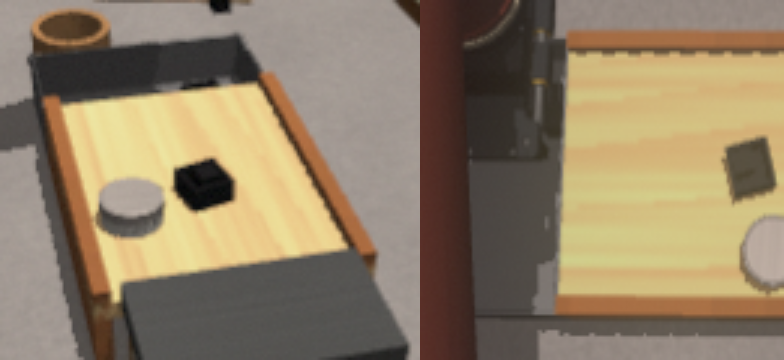

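Both caps have left the deck, and dark shapes are visible inside the bin at about (200,85) in the side crop. Next is cap b.

```bash
python3 -m inch '[{"linear":[-1.2,-0.5,0],"rot":[0,0,0]},{"linear":[-2.5,-1,0],"rot":[0,0,0]},{"linear":[-3.8,-1.5,0],"rot":[0,0,0]},{"linear":[-5.1,-1.9,0],"rot":[0,0,0]},{"linear":[-6.4,-2.2,0],"rot":[0,0,0]},{"linear":[-7.6,-2.25,0],"rot":[0,0,0]},{"linear":[-8.5,-2.25,0],"rot":[0,0,0]},{"linear":[-8.6,-2.25,0],"rot":[0,0,0]},{"linear":[-8.6,-2.25,0],"rot":[0,0,0]},{"linear":[-8.6,-2.25,0],"rot":[0,0,0]}]'
python3 - <<'E'
from h import *
to(D(.001,-.083,.078))
s=get_image('side');t=get_image('top')
cv2.imwrite('pics/a7.png',np.hstack([cv2.resize(s[120:240,190:330],None,fx=3,fy=3),cv2.resize(t[145:265,125:265],None,fx=2.6,fy=3)]))
E
```

```text
time_s: 8.55
tcp_pos: [0.5587, -0.0396, 0.1495]
tool_rot: [-0.0, 0.721, 0.693, -0.0]
wrist_force: [0.4, 1.0, 0.1]
grip_width: 0.0003
lin [-0.05  0.06  2.38] rot [-0.01 -0.    0.03] tcp [ 0.5587 -0.0396  0.1495] t 8.55 F [0.4 1.  0.1]
```

View pics/a7.png

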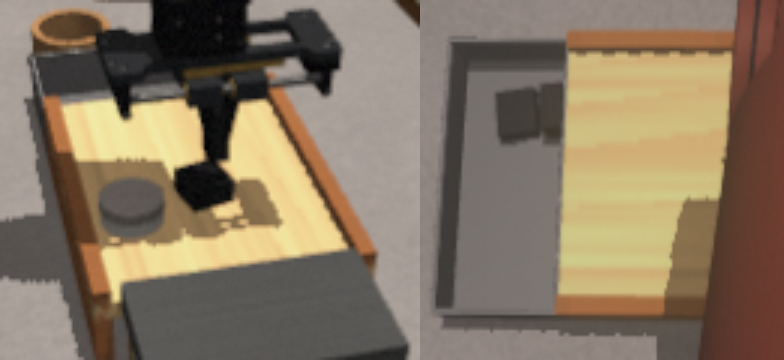

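The top view shows two caps in the bin at crop (517,113) and (550,113). I'll lower behind cap b.

```bash
python3 -m inch '[{"linear":[0,0.05,0.8],"rot":[0,0,0]},{"linear":[0,0.05,1.5],"rot":[0,0,0]},{"linear":[0,0.05,2.0],"rot":[0,0,0]},{"linear":[0,0.05,2.3],"rot":[0,0,0]},{"linear":[0,0.05,2.4],"rot":[0,0,0]},{"linear":[0,0.05,2.4],"rot":[0,0,0]},{"linear":[0,0.05,2.4],"rot":[0,0,0]}]'
python3 - <<'E'
from h import *
to(D(.001,.175,.078))
s=get_image('side')
cv2.imwrite('pics/a8.png',cv2.resize(s[120:240,190:330],None,fx=4,fy=4))
E
```

```text
time_s: 9.35
tcp_pos: [0.5609, -0.0409, 0.0787]
tool_rot: [0.0, 0.721, 0.693, 0.0]
wrist_force: [0.1, -0.6, -0.1]
grip_width: 0.0004
lin [8.6  0.   0.02] rot [ 0.01 -0.    0.01] tcp [ 0.5609 -0.0409  0.0787] t 9.35 F [ 0.1 -0.6 -0.1]
```

View pics/a8.png

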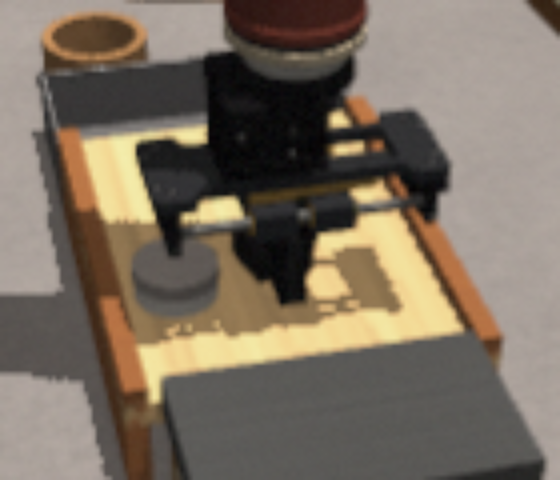

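```bash
python3 - <<'E'
from h import *
for nm,p,f in(('left',(175,255),4),('right',(430,220),4),('tip',(292,303),4)):
    e,d=ray('side',(190+p[0]/f,120+p[1]/f))
    n=np.r_[U,0]; q0=np.r_[.5609,-.0409,0]; t=(q0-e)@n/(d@n); q=e+t*d; print(nm,q.round(4),'v',((q[:2]-C)@V).round(4))
E
```

```text
left [ 0.4853 -0.0377  0.1215] v -0.0743
right [ 0.659  -0.045   0.1226] v 0.0996
tip [ 0.5646 -0.0411  0.0685] v 0.0051
```

The protrusion on the gripper's carrier hangs at z≈0.12, above the tin's 0.098, so it clears. Sweeping cap b.

```bash
python3 -m inch '[{"linear":[0.2,0,0],"rot":[0,0,0]},{"linear":[0.4,0,0],"rot":[0,0,0]},{"linear":[0.6,0,0],"rot":[0,0,0]},{"linear":[0.8,0,0],"rot":[0,0,0]},{"linear":[1.0,0,0],"rot":[0,0,0]},{"linear":[1.2,0,0],"rot":[0,0,0]},{"linear":[1.4,0,0],"rot":[0,0,0]},{"linear":[1.6,0,0],"rot":[0,0,0]},{"linear":[1.8,0,0],"rot":[0,0,0]},{"linear":[2.0,0,0],"rot":[0,0,0]}]'
python3 -m inch '[{"linear":[0.2,0,0],"rot":[0,0,0]},{"linear":[0.4,0,0],"rot":[0,0,0]},{"linear":[0.6,0,0],"rot":[0,0,0]},{"linear":[0.8,0,0],"rot":[0,0,0]},{"linear":[1.0,0,0],"rot":[0,0,0]},{"linear":[1.2,0,0],"rot":[0,0,0]},{"linear":[1.4,0,0],"rot":[0,0,0]},{"linear":[1.6,0,0],"rot":[0,0,0]},{"linear":[1.8,0,0],"rot":[0,0,0]},{"linear":[2.0,0,0],"rot":[0,0,0]}]'
python3 - <<'E'
from h import *
to(D(.001,.175,.078))
s=get_image('side');t=get_image('top')
cv2.imwrite('pics/a9.png',np.hstack([cv2.resize(s[120:240,190:330],None,fx=3,fy=3),cv2.resize(t[145:265,125:265],None,fx=2.6,fy=3)]))
E
```

```text
time_s: 10.4
tcp_pos: [0.5628, 0.0195, 0.078]
tool_rot: [0.0, 0.721, 0.693, -0.0]
wrist_force: [-0.5, -0.1, -0.3]
grip_width: 0.001
time_s: 11.4
tcp_pos: [0.5652, 0.0795, 0.078]
tool_rot: [-0.0, 0.721, 0.693, -0.0]
wrist_force: [0.5, -0.1, 0.0]
grip_width: 0.0005
lin [ 4.58  0.02 -0.  ] rot [-0.    0.    0.01] tcp [0.5652 0.0795 0.078 ] t 11.4 F [ 0.5 -0.1  0. ]
```

View pics/a9.png

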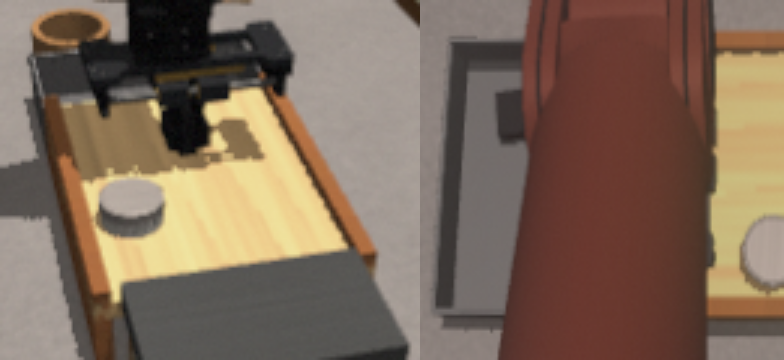

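Cap b is moving ahead of the fingers, and the tin hasn't moved. I'll continue over the end.

```bash
python3 -m inch '[{"linear":[0.2,0,0],"rot":[0,0,0]},{"linear":[0.4,0,0],"rot":[0,0,0]},{"linear":[0.6,0,0],"rot":[0,0,0]},{"linear":[0.8,0,0],"rot":[0,0,0]},{"linear":[1.0,0,0],"rot":[0,0,0]},{"linear":[1.2,0,0],"rot":[0,0,0]},{"linear":[1.4,0,0],"rot":[0,0,0]},{"linear":[1.6,0,0],"rot":[0,0,0]},{"linear":[1.8,0,0],"rot":[0,0,0]},{"linear":[2.0,0,0],"rot":[0,0,0]}]'
python3 -m inch '[{"linear":[0.2,0,0],"rot":[0,0,0]},{"linear":[0.4,0,0],"rot":[0,0,0]},{"linear":[0.6,0,0],"rot":[0,0,0]},{"linear":[0.8,0,0],"rot":[0,0,0]},{"linear":[1.0,0,0],"rot":[0,0,0]},{"linear":[1.3,0,0],"rot":[0,0,0]},{"linear":[1.6,0,0],"rot":[0,0,0]},{"linear":[1.9,0,0],"rot":[0,0,0]},{"linear":[2.2,0,0],"rot":[0,0,0]},{"linear":[2.6,0,0],"rot":[0,0,0]}]'
python3 -m inch '[{"linear":[0,0,-0.5],"rot":[0,0,0]},{"linear":[0,0,-1.5],"rot":[0,0,0]},{"linear":[0,0,-2.5],"rot":[0,0,0]},{"linear":[-1.3,0,-3.5],"rot":[0,0,0]},{"linear":[-2.6,0,-3.5],"rot":[0,0,0]},{"linear":[-3.9,0,-3.5],"rot":[0,0,0]},{"linear":[-5.2,0,-3.5],"rot":[0,0,0]},{"linear":[-6.5,0,-3.5],"rot":[0,0,0]},{"linear":[-7.2,0,-3.5],"rot":[0,0,0]},{"linear":[-7.2,0,-3.5],"rot":[0,0,0]}]'
python3 - <<'E'
from h import *
to(D(.001,.0,.078))
s=get_image('side');t=get_image('top')
cv2.imwrite('pics/b0.png',np.hstack([cv2.resize(s[120:240,190:330],None,fx=3,fy=3),cv2.resize(t[145:265,125:265],None,fx=2.6,fy=3)]))
E
```

```text
time_s: 12.5
tcp_pos: [0.5677, 0.1395, 0.078]
tool_rot: [0.0, 0.721, 0.693, -0.0]
wrist_force: [-0.6, -0.8, 1.1]
grip_width: 0.0004
time_s: 13.5
tcp_pos: [0.5709, 0.2174, 0.0779]
tool_rot: [0.0, 0.721, 0.692, -0.0]
wrist_force: [-0.1, -0.7, 0.0]
grip_width: 0.0005
time_s: 14.5
tcp_pos: [0.5619, -0.0037, 0.1845]
tool_rot: [0.001, 0.724, 0.69, 0.0]
wrist_force: [0.2, 0.3, -0.6]
grip_width: 0.0006
lin [ 1.52 -0.01  3.55] rot [ 0.01  0.   -0.05] tcp [ 0.5619 -0.0037  0.1845] t 14.5 F [ 0.2  0.3 -0.6]
```

View pics/b0.png

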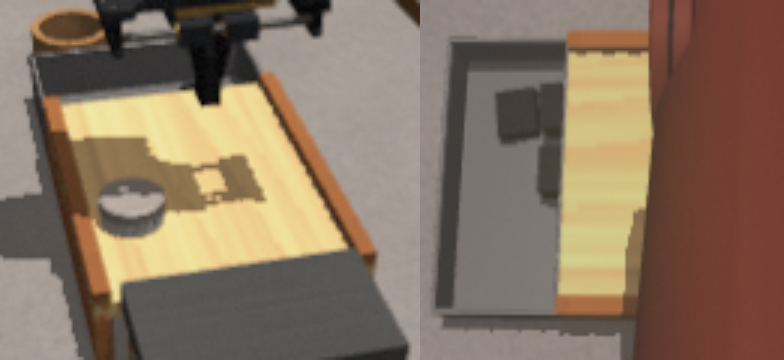

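All three caps are in the bin: crop (517,113), (550,113) and (548,170). I'll move the arm aside for a full final check.

```bash
python3 -m inch '[{"linear":[0,0,-1],"rot":[0,0,0]},{"linear":[-1.3,-0.3,-2],"rot":[0,0,1]},{"linear":[-2.6,-0.6,-2],"rot":[0,0,2]},{"linear":[-3.9,-1,-2],"rot":[0,0,3]},{"linear":[-5.2,-1.4,-2],"rot":[0,0,4]},{"linear":[-6.5,-1.8,-2],"rot":[0,0,4.5]},{"linear":[-7.8,-2.2,-2],"rot":[0,0,5]},{"linear":[-9,-2.6,-2],"rot":[0,0,5]},{"linear":[-9,-2.6,-2],"rot":[0,0,5]},{"linear":[-9,-2.6,-2],"rot":[0,0,5]}]'
python3 - <<'E'
from h import *
s=get_image('side');t=get_image('top')
cv2.imwrite('pics/t1.png',t);cv2.imwrite('pics/s1.png',s)
cv2.imwrite('pics/b1.png',np.hstack([cv2.resize(s[100:390],(384,290)),cv2.resize(t[120:265,90:290],(400,290))]))
t0=cv2.imread('pics/top0.png');s0=cv2.imread('pics/side0.png')
for nm,a,b,rs in(('top',t0,t,dict(tin=(245,275,215,243),tape=(80,125,205,250),mallet=(395,440,130,230),carton=(305,356,160,245))),('side',s0,s,dict(tin=(220,248,177,200),tape=(195,230,120,137),mallet=(280,410,300,365),carton=(228,325,205,270)))):
    for k,(x0,x1,y0,y1) in rs.items():
        d=cv2.absdiff(a,b)[y0:y1,x0:x1].max(2);print(nm,k,'mean',d.mean().round(2),'n>40',(d>40).sum())
print(read_state()['time_s'])
E
```

```text
time_s: 15.6
tcp_pos: [0.4736, -0.265, 0.2433]
tool_rot: [-0.0, 0.876, 0.482, 0.0]
wrist_force: [0.6, 0.4, -0.0]
grip_width: 0.0005
top tin mean 12.43 n>40 0
top tape mean 8.34 n>40 0
top mallet mean 34.08 n>40 1659
top carton mean 7.45 n>40 25
side tin mean 34.18 n>40 59
side tape mean 43.67 n>40 166
side mallet mean 18.65 n>40 0
side carton mean 13.64 n>40 32
15.7
```

View pics/b1.png

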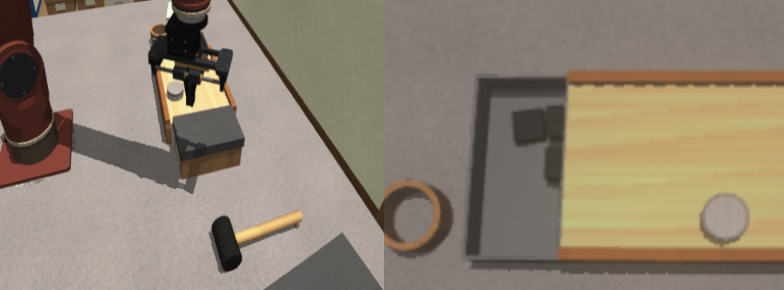

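```bash
python3 - <<'E'
from h import *
t=cv2.imread('pics/t1.png');t2=get_image('top');print('motion',cv2.absdiff(t,t2)[155:255,130:182].max())
m=((t.max(2)<70)*255).astype('uint8');m[:,:150]=0;m[:,181:]=0;m[:168]=0;m[:165]=0;m[215:]=0
n,l,st,c=cv2.connectedComponentsWithStats(m)
for i in range(1,n):
    if st[i,4]>20:
        x,y,w,h,_=st[i]; P=[plane('top',q,.029)[:2] for q in((x-.5,y-.5),(x+w-.5,y+h-.5))]
        print(st[i],[(((p-C)@V).round(3),((p-C)@U).round(3)) for p in P])
cv2.imwrite('pics/c.png',cv2.resize(t[150:230,125:195],None,fx=8,fy=7,interpolation=cv2.INTER_CUBIC))
E
```

```text
motion 3
[154 173  26  20 409] [(np.float64(0.092), np.float64(0.247)), (np.float64(0.034), np.float64(0.17))]
[171 194   8  17 122] [(np.float64(0.032), np.float64(0.195)), (np.float64(-0.016), np.float64(0.171))]
```

View pics/c.png

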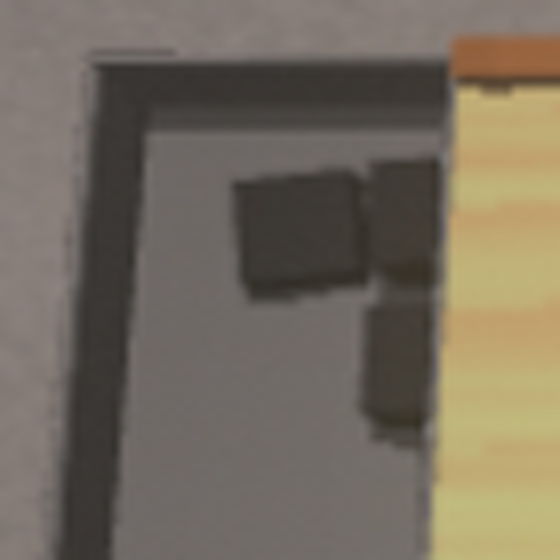

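All three are inside the bin and still, with a frame-to-frame difference of 3 grey levels or less. Handing in.

```bash
python3 -c "
from plant import *
print(finish_job(),read_state()['time_s'])"
```

```text
the job is handed in; nothing more can be done
the job is handed in; nothing more can be done
```

All three caps are in the grey bin at the deck's +y end, and I've handed the job in. It took about 16 s, well inside the 51 s limit. With the shut fingers, I pushed the two far-row caps over the end together, then swept the third along its own row.

**Last checks:**
- **Caps:** the top view showed all three in the bin and not moving, with at most 3 grey levels of change between the last two pictures. The two against the deck-side wall measure only about 29 mm out from it, so they probably lie on their sides. The deck edge hides part of them, so I couldn't confirm that.
- **Tin and tape:** neither shows any change in the top view from the first picture.
- **Carton:** only small differences in either view (25 and 32 pixels), which I put down to the arm's shadow.
- **Mallet:** no change in the side view.
- **Forces:** the wrist readings I took stayed around 1 N.

**Checks that disagreed:** the same comparison flagged the mallet in the top view and the tin and tape in the side view. In each case I think the parked arm was in the picture, and the other view showed no change. I didn't take another picture with the arm elsewhere to confirm.

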